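Zero the angle dial of the bench torque gauge

TASK

Turn the gauge's dark dial, either way round, until its index mark lines up with the one long zero line on the scale ring around it. Push the dial's upright lug with a fingertip against one side of it at a time: do not pinch the lug, and leave the sockets and the extension piece standing where they are. Finish clear of the gauge with the dial at rest.

Things in the scene. Friction and masses are not known exactly. Their poses are not given: they have to be found in the camera images.
- gauge: bench angle gauge: blue square base plate 240 x 240 mm, 16 mm thick, fixed to the bench. Origin: centre of its underside, on the bench (z = 0), exactly under the dial's axis; z up. Its place and yaw on the bench differ each time
- scale: fixed aluminium scale ring round the dial, about 74 mm inner and 98 mm outer radius, its top 28 mm above the bench. 23 short thin black lines (9 mm x 1.6 mm) and one long thick black zero line (23.5 mm x 5 mm, across the ring's whole width), at every 15 degrees. Origin on the dial's axis at the ring's underside, z up; its x axis points from the dial's axis along the zero line. It is set at a different angle each time and does not turn
- zero (a point): inner end of the long zero line, on the ring's top face, 76 mm from the dial's axis
- dial (a joint): angle of the dial (rad) about its vertical axis, growing anticlockwise seen from above; 0 when the index mark points along the gauge's x axis. It turns freely either way, past full turns, and friction (about 3 N pushed at the lug) keeps it where it is left. The dial is a dark steel disc, 73 mm radius, its top 30 mm above the bench, with a square drive stub on its axis (25 mm square, up to 57 mm above the bench, on a 38 mm round collar) and the lug
- index (a point): outer end of the dial's index mark, a single white line 26 mm x 5 mm on the dial's top face reaching to its edge; this point is 72.5 mm from the axis. The lug stands directly opposite, on the other side of the axis
- lug (a point): top centre of the upright lug on the dial, 65 mm above the bench and 50 mm from the dial's axis: a steel post with a rubber pad on either side, 24 mm radially and 20 mm tangentially, standing 35 mm above the dial's top face. Axes are the dial's: x points from the lug towards the axis and the index mark
- pad_cw: rubber pad on the lug's -y (dial frame) face (24 mm radially, 5 mm thick, 29 mm tall, from 16 to 45 mm above the underside of the dial, i.e. 32 to 61 mm above the bench). Origin: the pad's centre. Its axes are the dial's. The rubber gives under 1 mm. Pushing on this pad turns the dial clockwise seen from above
- pad_ccw: rubber pad on the lug's +y (dial frame) face (24 mm radially, 5 mm thick, 29 mm tall, from 16 to 45 mm above the underside of the dial, i.e. 32 to 61 mm above the bench). Origin: the pad's centre. Its axes are the dial's. The rubber gives under 1 mm. Pushing on this pad turns the dial anticlockwise seen from above
- socket_large: dark impact socket, 62 mm across at its widest and 78 mm tall, standing loose on the bench on the gauge's +y side; a bystander. Origin: centre of its underside, z up
- socket_medium: bright steel impact socket, 48 mm across at its widest and 62 mm tall, standing loose on the bench on the gauge's -y side; a bystander. Origin: centre of its underside, z up
- socket_small: small dark impact socket, 36 mm across at its widest and 52 mm tall, standing loose on a far corner of the gauge's base plate; a bystander. Origin: centre of its underside, z up
- extension: round steel extension piece with a square top, 34 mm across at its widest and 95 mm tall, standing loose on the bench on the gauge's -y side; a bystander. Origin: centre of its underside, z up

How it is judged:
By the outcome, as a careful person would: the job done as asked, in the order asked, and still so for the second after the job is handed in, with the robot touching nothing.
It also fails if it takes over 51 s, if anything falls off the work surface, if the arm or the gripper's body presses on something with over 40 N, if the wrist force passes 120 N, or if a joint passes its speed limit or range.

ROBOT

A 6-joint arm with a two-finger parallel gripper is mounted at the origin on the work surface. World frame = base frame: x ahead of the robot, y to its left, z up, the work surface at z = 0. Lengths are in mm, angles in rad, forces in N, time in s.
With the tool pointing down it reaches from about 325 to 850 mm from the base axis. Payload 4.4 kg.
Tool frame: the origin (TCP) lies midway between the tips of the shut fingers; the grasp point (between the pads) lies 19 mm behind it (manip.tcp_to_grasp is the z of the grasp point in the tool frame, in mm); z points along the fingers, y is the direction in which the jaws open and shut (so a half turn about z gives the same grasp; the last joint's range is limited). The gripper opens to 94 mm and grips with 3 to 60 N. Pads are 16 mm wide; open, the fingers measure 119 mm over their backs; the gripper's body (75 mm by 177 mm) begins 78 mm behind the grasp point.
Start: joints at [-1.423, 0.207, 1.542, -0, 1.393, -0.15], TCP at [168.703, -549.697, 205.447] pointing down, gripper open.
Joint ranges: [-2.73, 2.73], [-0.86, 2.22], [0.23, 2.46], [-1.11, 4.25], [0.08, 2.63], [-2.82, 2.82]. Speed limits (rad/s): [2.79, 2.79, 3.14, 3.14, 3.14, 3.14].

INTERFACE

Orientations are given as a rotation vector (axis times angle).
In Python, from cell import manip gives the robot as it stands.
- The arm moves only by the tool move_arm, never from a script. Its argument "rows" is a list of rows, each a list of 7 numbers: the turn, a rotation vector about the tool's x, y, z in rad, then the shift along the tool's x, y, z in cm, then the finger opening in cm, from 0 to 9.4. A call has 1 to 8 rows; each row shifts and turns the commanded pose from where the row before left it, along the tool's axes as they then stand; what a row does not reach is not made up. A row lasts 1/12 s, in which the tool goes at most 41.7 mm and 7.16 degrees, less where a joint would pass 70% of its speed; a pose out of reach is approached as far as the arm can. A call with a gripper value outside its range is refused whole. The fingers move at their own pace and stop on an object; "squeeze" is the grip in N (left out, the last holds). Time passes only in rows, so rows that do not move let the fingers close. It gives the time, the measured TCP pose, the force and the opening at its end, in the units of the state.
- manip.read_state(): the state, without advancing time (a new reading comes with each control period).
- manip.camera(name): name is "side" or "top"; returns the picture (480x640x3 uint8, red, green, blue); there is no depth.
- manip.camera_params(name): a dict with "camera_matrix" (3x3 intrinsics, pixels), "extrinsics" (4x4, takes a point from camera to world coordinates). Camera axes: x right, y down, z forward; pixel columns grow to the right and rows downward; lengths in mm; the calibration is good to about 2 mm. A picture is of the moment at which its call begins. camera_params takes no time and is no camera call.
- manip.finish_job(): hands the job in, once; it reports no verdict.
The state is a dict: "time": time; "qpos": joint angles; "joint_velocities": joint speeds; "joint_torque": joint torques, N m; "ee_pos": TCP position; "tcp_rot": TCP orientation; "wrist_force": force on the tool from outside, world axes, zero at the start; "ft_torque": the same for the moment, N m; "gripper_width": opening from 0.0 (shut) to 1.0 (fully open).
Only numpy, scipy, OpenCV 4.12 (cv2) and the standard library are available. Lean on these libraries where they do the work, as an engineer would, in place of code of your own. Each camera call takes 0.05 s, during which the arm holds its last target.

## Working session

There is one attempt and no reset: what is moved stays moved. The work goes in short steps, Python scripts to look and compute and a tool call to move; the robot and the scene stay as the last step left them, time stands still between calls to the robot, and variables do not carry over. Pictures are saved under pics/ and viewed, and the job is handed in when it is done.

Besides the shell and the picture viewer there is one more tool, called after "Call:" as name(argument=value, ...), one argument or row to a line, values as JSON. move_arm: Moves the arm, as the interface text tells. Its arguments: {"type":"object","properties":{"rows":{"type":"array","items":{"type":"array","items":{"type":"number"}}},"squeeze":{"type":"number"}},"required":["rows"]}

```bash
mkdir -p pics; ls
python3 - <<'E'
from cell import manip
import cv2
print(manip.read_state())
for n in("top","side"):
    im=manip.camera(n); cv2.imwrite(f"pics/{n}0.png",im[:,:,::-1]); p=manip.camera_params(n); print(n,p)
E
```

```text
pics
{'time': 0.0, 'qpos': array([-1.42352498e+00,  2.07427700e-01,  1.54292981e+00, -2.21325494e-06,
        1.39348249e+00, -1.50513900e-01]), 'joint_velocities': array([ 0.00148091, -0.00227   ,  0.00063028, -0.00149596,  0.00027643,
       -0.00027319]), 'joint_torque': array([-1.49650783e-03, -3.70881343e+01, -2.81418979e+01,  6.96350355e-02,
        3.62334133e-02, -1.72475761e-04]), 'ee_pos': array([ 168.56984842, -548.90341536,  204.29788721]), 'tcp_rot': array([-3.10461136e+00, -4.65700829e-01, -2.30028832e-06]), 'wrist_force': array([ 0.08746006, -0.37912092,  0.4586701 ]), 'ft_torque': array([0.00183867, 0.04736487, 0.03951348]), 'gripper_width': 1.0010713726874754}
top {'camera_matrix': array([[573.00574177,   0.        , 323.90335468],
       [  0.        , 573.00574177, 248.28413816],
       [  0.        ,   0.        ,   1.        ]]), 'extrinsics': array([[ 2.20515919e-02, -9.81440023e-01,  1.90497266e-01,
         4.02185370e+02],
       [-9.99752703e-01, -2.21952356e-02,  1.37978916e-03,
         4.58650372e+01],
       [ 2.87395139e-03, -1.90480583e-01, -9.81686757e-01,
         1.05253912e+03],
       [ 0.00000000e+00,  0.00000000e+00,  0.00000000e+00,
         1.00000000e+00]])}
side {'camera_matrix': array([[445.04467926,   0.        , 314.7556799 ],
       [  0.        , 445.04467926, 245.65077279],
       [  0.        ,   0.        ,   1.        ]]), 'extrinsics': array([[-6.67665510e-01, -4.41851744e-01,  5.99157578e-01,
         1.43535628e+02],
       [-7.44142622e-01,  4.19652025e-01, -5.19753726e-01,
         4.86514899e+02],
       [-2.17836004e-02, -7.92880328e-01, -6.08987899e-01,
         5.48981164e+02],
       [ 0.00000000e+00,  0.00000000e+00,  0.00000000e+00,
         1.00000000e+00]])}
```

View pics/top0.png

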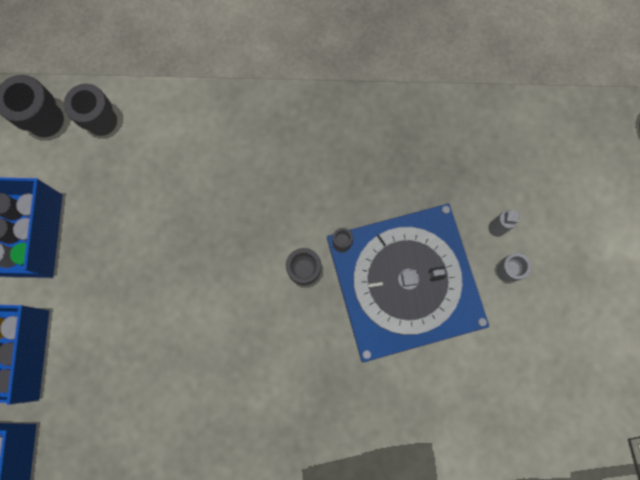

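View pics/side0.png

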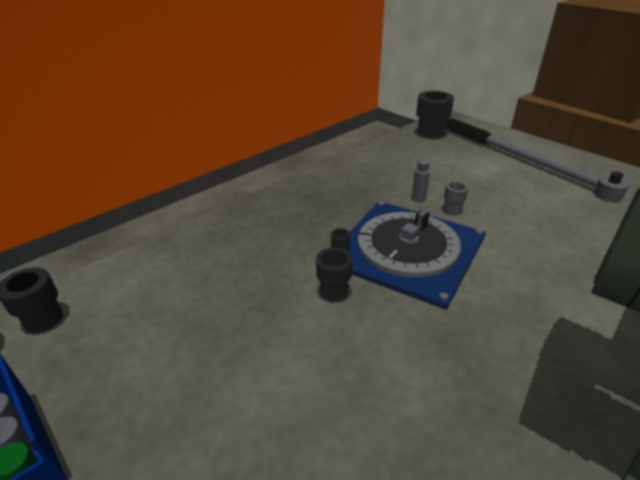

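The top view shows the gauge centred near (409,279). The index is at about (375,285), the zero line at about (381,240), and the lug at about (438,273). Next I'll measure these exactly.

```bash
cat > h.py <<'E'
import numpy as np, cv2
from cell import manip
P=manip.camera_params
def ray(n,uv,z):
    p=P(n);uv=np.atleast_2d(np.asarray(uv,float));K=p["camera_matrix"];E=p["extrinsics"]
    d=np.c_[uv,np.ones(len(uv))]@np.linalg.inv(K).T@E[:3,:3].T
    o=E[:3,3];return o+d*((z-o[2])/d[:,2])[:,None]
def proj(n,X):
    p=P(n);X=np.atleast_2d(np.asarray(X,float));E=p["extrinsics"]
    c=(X-E[:3,3])@E[:3,:3];c=c@p["camera_matrix"].T;return c[:,:2]/c[:,2:]
def rectify(n,im,c,z,R=110,s=3):
    # metric top view of plane z: col=(x-x0)*s, row=(y0-y)*s
    src=np.float32([[c[0]-R,c[1]+R,z],[c[0]+R,c[1]+R,z],[c[0]+R,c[1]-R,z],[c[0]-R,c[1]-R,z]])
    H=cv2.getPerspectiveTransform(proj(n,src).astype(np.float32),np.float32([[0,0],[2*R*s,0],[2*R*s,2*R*s],[0,2*R*s]]))
    return cv2.warpPerspective(im,H,(2*R*s,2*R*s),flags=cv2.INTER_CUBIC)
E
python3 - <<'E'
from h import *
for n,c0 in(("top",(409,279)),("side",(410,243))):
    im=cv2.imread(f"pics/{n}0.png")
    c=ray(n,c0,28)[0]; print(n,c)
    r=rectify(n,im,c,29)
    cv2.imwrite(f"pics/rect_{n}0.png",r)
    # ring outer: not blue, bright
    b,g,rr=[r[:,:,i].astype(int) for i in range(3)]
    m=((rr>110)&(abs(b-rr)<50)).astype(np.uint8)*255
    cs,_=cv2.findContours(cv2.morphologyEx(m,cv2.MORPH_CLOSE,np.ones((15,15))),cv2.RETR_EXTERNAL,cv2.CHAIN_APPROX_NONE)
    k=max(cs,key=cv2.contourArea); e=cv2.fitEllipse(cv2.convexHull(k)); print(e)
    cc=np.array(e[0])/3-110; print("centre",c[0]+cc[0],c[1]-cc[1])
E
```

```text
top [ 548.05577929 -107.36311848   28.        ]
((327.8824462890625, 321.6940002441406), (585.5411987304688, 586.6708984375), 141.6438751220703)
centre 547.3499280553045 -104.59445189222403
side [536.15916702 -96.56407953  28.        ]
((104.97146606445312, 302.9294738769531), (49.697208404541016, 111.35159301757812), 0.27624475955963135)
centre 461.14965570425386 -87.54057082561145
```

```bash
python3 -c "
import cv2,numpy as np
a=cv2.imread('pics/rect_top0.png');b=cv2.imread('pics/rect_side0.png')
cv2.imwrite('pics/both0.png',cv2.resize(np.hstack([a,b]),(800,400)))"
```

```text
(no output)
```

View pics/both0.png

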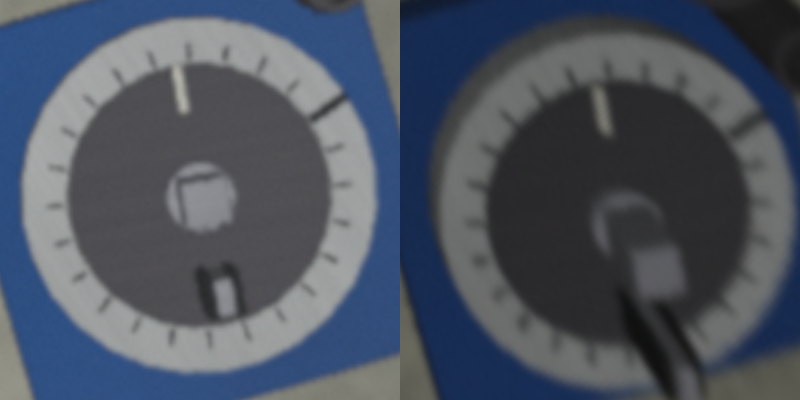

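The rectified top view shows the ring at 97.7 mm radius, as given. The index points up (about +y) and the zero line is to its upper right. Next are the angles.

```bash
cat >> h.py <<'E'
def angles(n,im,C,rz=(87,95),ri=(52,68)):
    g=cv2.cvtColor(im,cv2.COLOR_BGR2GRAY).astype(np.float32)
    a=np.radians(np.arange(0,360,.25))
    def prof(rs,z):
        v=[]
        for r in np.arange(*rs,1.):
            X=np.c_[C[0]+r*np.cos(a),C[1]+r*np.sin(a),0*a+z]; uv=proj(n,X).astype(np.float32)
            v.append(cv2.remap(g,uv[None,:,0],uv[None,:,1],cv2.INTER_CUBIC)[0])
        return np.array(v)
    def peak(p,w=5):
        p=p-np.median(p); k=p.argmax(); ph=a-a[k]; ph=(ph+np.pi)%(2*np.pi)-np.pi
        s=(abs(ph)<np.radians(w)); q=np.clip(p-p.max()*.3,0,None)*s
        return np.degrees(a[k]+(q*ph).sum()/q.sum()),p.max()
    z=peak(-prof(rz,28).mean(0)); i=peak(prof(ri,30).min(0) )
    return z,i
E
python3 - <<'E'
from h import *
im=cv2.imread("pics/top0.png")
C=(547.35,-104.6)
for d in((0,0),(1,0),(0,1)):
  print(angles("top",im,np.add(C,d)))
  print(angles("top",im,np.add(C,d),rz=(77,87)))
# centre check with the dial edge
r=rectify("top",im,C,30); hsv=cv2.cvtColor(r,cv2.COLOR_BGR2HSV)
m=((hsv[:,:,2]<125)&(hsv[:,:,1]<90)).astype(np.uint8)*255
m=cv2.morphologyEx(m,cv2.MORPH_OPEN,np.ones((25,25)))
cs,_=cv2.findContours(m,0,1)
for k in cs:
  if cv2.contourArea(k)>20000:
    e=cv2.fitEllipse(cv2.convexHull(k)); q=np.array(e[0])/3-110; print(C[0]+q[0],C[1]-q[1],np.array(e[1])/6)
# lug top centroid
print("expected lug top px")
E
```

```text
((np.float64(33.9765632996496), np.float32(95.11919)), (np.float64(100.01889991590487), np.float32(93.163414)))
((np.float64(33.86102546981573), np.float32(92.23322)), (np.float64(100.01889991590487), np.float32(93.163414)))
((np.float64(34.3325105256686), np.float32(94.06218)), (np.float64(100.92231452855762), np.float32(93.16324)))
((np.float64(34.262235113593846), np.float32(92.977005)), (np.float64(100.92231452855762), np.float32(93.16324)))
((np.float64(33.453827159974765), np.float32(94.49361)), (np.float64(100.2061837879777), np.float32(93.26951)))
((np.float64(33.28315193841327), np.float32(92.562645)), (np.float64(100.2061837879777), np.float32(93.26951)))
547.471592203776 -104.22498982747395 [72.95728556 73.40514119]
expected lug top px
```

Centre is (547.4,-104.5), index at 100°, zero at 34°, so the dial has to turn about 66° clockwise. I'll shut the fingers and travel to a spot on the lug's clockwise side.

Call:
move_arm(
  rows=[
    [0, 0, 0, 3.3, -1.6, 0, 0],
    [0, 0, 0, 3.3, -1.6, 0, 0],
    [0, 0, 0, 3.3, -1.6, 0, 0],
    [0, 0, 0, 3.3, -1.6, 0, 0],
    [0, 0, 0, 3.3, -1.6, 0, 0],
    [0, 0, 0, 3.3, -1.6, 0, 0],
    [0, 0, 0, 3.3, -1.6, 0, 0],
    [0, 0, 0, 3.3, -1.6, 0, 0],
  ],
  squeeze=20,
)

```text
time: 0.77
ee_pos: [384.3, -348.1, 205.0]
tcp_rot: [-3.106, -0.466, 0.001]
wrist_force: [0.1, -0.4, -0.8]
gripper_width: 0.471
```

Call:
move_arm(
  rows=[
    [0, 0, 0.06, 3.3, -1.6, 0, 0],
    [0, 0, 0.06, 3.3, -1.6, 0, 0],
    [0, 0, 0, 3.3, -1.6, 0, 0],
    [0, 0, 0, 3.3, -1.6, 0, 0],
    [0, 0, 0, 3.3, -1.6, 0, 0],
    [0, 0, 0, 3.3, -1.6, 0, 0],
    [0, 0, 0, 0, 0, 0, 0],
    [0, 0, 0, 0, 0, 0, 0],
  ],
)

```text
time: 1.43
ee_pos: [557.9, -213.6, 204.5]
tcp_rot: [-3.128, -0.284, 0.002]
wrist_force: [-0.3, 0.1, -0.3]
gripper_width: 0.003
```

```bash
cat >> h.py <<'E'
from scipy.spatial.transform import Rotation as Ro
def to(x,y,yaw=None,off=None):
    s=manip.read_state(); R=Ro.from_rotvec(s["tcp_rot"]).as_matrix(); p=s["ee_pos"]
    xa=np.degrees(np.arctan2(R[1,0],R[0,0]))
    print("t",round(s["time"],2),"tcp",p.round(1),"xaxis",xa.round(1),"tilt",R[:,2].round(3),"q6",s["qpos"][5].round(2),"F",s["wrist_force"].round(1),"g",round(s["gripper_width"],3))
    print("tool shift mm",(R.T@np.array([x-p[0],y-p[1],0])).round(1))
E
python3 - <<'E'
from h import *
to(590.6,-147.7)
E
```

```text
t 1.43 tcp [ 557.9 -213.6  204.5] xaxis 10.4 tilt [-0.002  0.001 -1.   ] q6 0.88 F [-0.3  0.1 -0.3] g 0.003
tool shift mm [ 44.1 -59.   -0. ]
```

Call:
move_arm(
  rows=[
    [0, 0, 0, 2.2, -2.9, 0, 0],
    [0, 0, 0, 2.2, -3.0, 0, 0],
    [0, 0, 0, 0, 0, 2.0, 0],
    [0, 0, 0, 0, 0, 2.5, 0],
    [0, 0, 0, 0, 0, 2.5, 0],
    [0, 0, 0, 0, 0, 2.0, 0],
    [0, 0, 0, 0, 0, 1.0, 0],
    [0, 0, 0, 0, 0, 0, 0],
  ],
)

```text
time: 2.1
ee_pos: [586.8, -149.5, 102.1]
tcp_rot: [-3.127, -0.276, 0.01]
wrist_force: [-0.3, 0.6, 0.1]
gripper_width: 0.008
```

Run:
```python
from h import *
to(590.6,-147.7)
for n in("top","side"): cv2.imwrite(f"pics/{n}1.png",manip.camera(n)[:,:,::-1])
a=cv2.imread("pics/top1.png")[180:380,280:560];b=cv2.imread("pics/side1.png")[130:330,280:560]
cv2.imwrite("pics/a1.png",cv2.resize(np.vstack([a,b]),None,fx=1.45,fy=1.45,interpolation=2))
```

```text
t 2.1 tcp [ 586.8 -149.5  102.1] xaxis 10.1 tilt [-0.007  0.002 -1.   ] q6 1.0 F [-0.3  0.6  0.1] g 0.008
tool shift mm [ 4.  -1.1 -0. ]
```

View pics/a1.png

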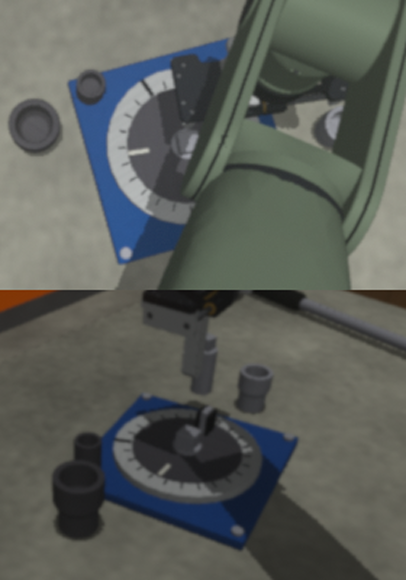

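The arm hides part of the top view. The side view shows the fingertip (crop 203,385) behind and above the lug (crop 208,415), as intended. Now I'll lower it.

Call:
move_arm(
  rows=[
    [0, 0, 0, 0.4, -0.1, 1.5, 0],
    [0, 0, 0, 0, 0, 2.0, 0],
    [0, 0, 0, 0, 0, 1.5, 0],
    [0, 0, 0, 0, 0, 0.8, 0],
    [0, 0, 0, 0, 0, 0.0, 0],
    [0, 0, 0, 0, 0, 0, 0],
  ],
)

```text
time: 2.7
ee_pos: [594.7, -148.2, 48.6]
tcp_rot: [3.128, 0.278, 0.002]
wrist_force: [0.5, -0.3, 0.2]
gripper_width: 0.005
```

Run:
```python
from h import *
to(590.6,-147.7)
im=manip.camera("side")[:,:,::-1]; cv2.imwrite("pics/side2.png",im)
print(angles("side",im,(547.4,-104.5)))
cv2.imwrite("pics/a2.png",cv2.resize(im[130:330,300:540],None,fx=3,fy=3,interpolation=2))
```

```text
t 2.7 tcp [ 594.7 -148.2   48.6] xaxis 10.2 tilt [ 0.002 -0.001 -1.   ] q6 1.01 F [ 0.5 -0.3  0.2] g 0.005
tool shift mm [-3.9 -1.2 -0. ]
((np.float64(284.5115571538435), np.float32(51.69694)), (np.float64(100.71887662934164), np.float32(98.10126)))
```

View pics/a2.png

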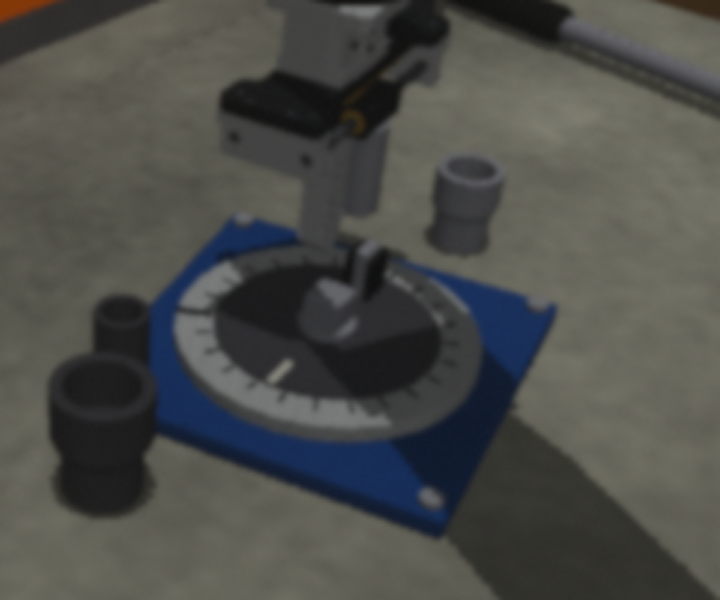

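The fingertip is on the far side of the lug and still a bit high. I'll lower it 7 mm and close the gap.

Call:
move_arm(
  rows=[
    [0, 0, 0, -0.4, -0.1, 0.6, 0],
    [0, 0, 0, -0.4, 0, 0, 0],
    [0, 0, 0, -0.4, 0, 0, 0],
    [0, 0, 0, -0.2, 0, 0, 0],
    [0, 0, 0, 0, 0, 0, 0],
    [0, 0, 0, 0, 0, 0, 0],
  ],
)

```text
time: 3.25
ee_pos: [580.0, -149.3, 41.7]
tcp_rot: [3.129, 0.279, 0.001]
wrist_force: [-0.2, 0.2, -0.8]
gripper_width: 0.0
```

```bash
cat >> h.py <<'E'
def rep(name,C=(547.4,-104.5),side=True):
    s=manip.read_state(); R=Ro.from_rotvec(s["tcp_rot"]).as_matrix(); p=s["ee_pos"]
    to(*p[:2]); ax=R.T@np.array([p[0]-C[0],p[1]-C[1],0]); print("TCP rel axis in tool",ax.round(1))
    im=manip.camera("side")[:,:,::-1]; cv2.imwrite(f"pics/{name}.png",im); print("index(side)",angles("side",im,C)[1])
E
python3 -c "
from h import *
rep('s3')"
```

```text
t 3.25 tcp [ 580.  -149.3   41.7] xaxis 10.2 tilt [ 0. -0. -1.] q6 1.0 F [-0.2  0.2 -0.8] g 0.0
tool shift mm [0. 0. 0.]
TCP rel axis in tool [24.1 49.8  0. ]
index(side) (np.float64(100.74336143339058), np.float32(95.77144))
```

Call:
move_arm(
  rows=[
    [0, 0, 0, -0.3, 0, 0, 0],
    [0, 0, 0, -0.3, 0, 0, 0],
    [0, 0, 0.06, -0.3, 0.1, 0, 0],
    [0, 0, 0.06, -0.3, 0.1, 0, 0],
    [0, 0, 0.06, -0.3, 0.1, 0, 0],
    [0, 0, 0.06, -0.3, 0.1, 0, 0],
    [0, 0, 0, 0, 0, 0, 0],
    [0, 0, 0, 0, 0, 0, 0],
  ],
)

```text
time: 3.97
ee_pos: [563.0, -155.5, 41.7]
tcp_rot: [3.14, -0.096, 0.002]
wrist_force: [2.1, -0.6, -0.3]
gripper_width: 0.006
```

```bash
python3 -c "
from h import *
rep('s4')"
```

```text
t 3.97 tcp [ 563.  -155.5   41.7] xaxis -3.5 tilt [ 0.001 -0.001 -1.   ] q6 1.21 F [ 2.1 -0.6 -0.3] g 0.006
tool shift mm [0. 0. 0.]
TCP rel axis in tool [18.7 50.   0. ]
index(side) (np.float64(85.38878990919063), np.float32(75.726715))
```

Contact is confirmed: about 2 N, and the dial has turned 15°. I'll keep going.

Call:
move_arm(
  rows=[
    [0, 0, 0.06, -0.3, 0.1, 0, 0],
    [0, 0, 0.06, -0.3, 0.1, 0, 0],
    [0, 0, 0.06, -0.3, 0.1, 0, 0],
    [0, 0, 0.06, -0.3, 0.1, 0, 0],
    [0, 0, 0.06, -0.3, 0.1, 0, 0],
    [0, 0, 0.06, -0.3, 0.1, 0, 0],
    [0, 0, 0, 0, 0, 0, 0],
    [0, 0, 0, 0, 0, 0, 0],
  ],
)

```text
time: 4.68
ee_pos: [543.9, -157.6, 41.7]
tcp_rot: [3.072, -0.655, 0.001]
wrist_force: [0.9, -1.1, 1.2]
gripper_width: 0.009
```

```bash
python3 -c "
from h import *
rep('s5')"
```

```text
t 4.68 tcp [ 543.9 -157.6   41.7] xaxis -24.1 tilt [ 0. -0. -1.] q6 1.56 F [ 0.9 -1.1  1.2] g 0.009
tool shift mm [0. 0. 0.]
TCP rel axis in tool [18.5 49.9  0. ]
index(side) (np.float64(65.02975586661448), np.float32(65.01378))
```

Call:
move_arm(
  rows=[
    [0, 0, 0.06, -0.3, 0.1, 0, 0],
    [0, 0, 0.06, -0.3, 0.1, 0, 0],
    [0, 0, 0.06, -0.3, 0.1, 0, 0],
    [0, 0, 0.06, -0.3, 0.1, 0, 0],
    [0, 0, 0.06, -0.3, 0.1, 0, 0],
    [0, 0, 0.06, -0.3, 0.1, 0, 0],
    [0, 0, 0.06, -0.3, 0.1, 0, 0],
    [0, 0, 0, 0, 0, 0, 0],
  ],
)

```text
time: 5.4
ee_pos: [522.4, -151.4, 41.6]
tcp_rot: [2.867, -1.283, -0.0]
wrist_force: [0.4, -2.1, -0.3]
gripper_width: 0.004
```

```bash
python3 -c "
from h import *
rep('s6')
im=cv2.imread('pics/s6.png')
cv2.imwrite('pics/a6.png',cv2.resize(im[130:330,300:540],None,fx=3,fy=3,interpolation=2))"
```

```text
t 5.4 tcp [ 522.4 -151.4   41.6] xaxis -48.2 tilt [-0.    -0.001 -1.   ] q6 1.97 F [ 0.4 -2.1 -0.3] g 0.004
tool shift mm [0. 0. 0.]
TCP rel axis in tool [18.3 49.9  0. ]
index(side) (np.float64(41.40538796684014), np.float32(60.390495))
```

View pics/a6.png

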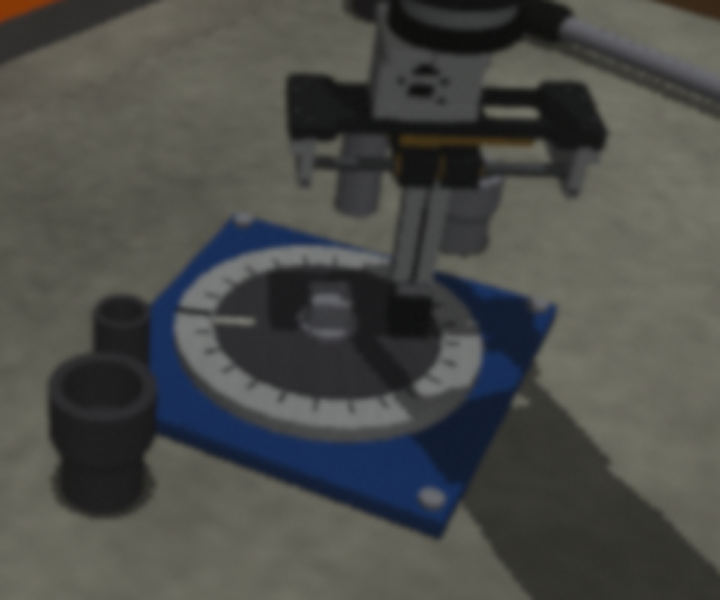

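The index (crop 235,321) is a few degrees short of the zero line (crop 195,312). I'll push about 4.5° more, back off and lift, then measure from the top.

Call:
move_arm(
  rows=[
    [0, 0, 0.04, -0.2, 0.07, 0, 0],
    [0, 0, 0.04, -0.2, 0.07, 0, 0],
    [0, 0, 0, 0, 0, 0, 0],
    [0, 0, 0, 0.5, 0, 0, 0],
    [0, 0, 0, 1.0, 0, 0, 0],
    [0, 0, 0, 0, 0, 0, 0],
  ],
)

```text
time: 5.95
ee_pos: [529.2, -162.4, 41.6]
tcp_rot: [2.814, -1.397, 0.002]
wrist_force: [-0.2, -0.2, 1.2]
gripper_width: 0.004
```

```bash
python3 -c "
from h import *
rep('s7')
im=manip.camera('top')[:,:,::-1]; cv2.imwrite('pics/t7.png',im)
cv2.imwrite('pics/a7.png',cv2.resize(im[180:380,300:540],None,fx=3,fy=3,interpolation=2))"
```

```text
t 5.95 tcp [ 529.2 -162.4   41.6] xaxis -52.8 tilt [ 0.001 -0.001 -1.   ] q6 2.04 F [-0.2 -0.2  1.2] g 0.004
tool shift mm [0. 0. 0.]
TCP rel axis in tool [35.1 49.5  0. ]
index(side) (np.float64(37.26396972049255), np.float32(62.294685))
```

View pics/a7.png

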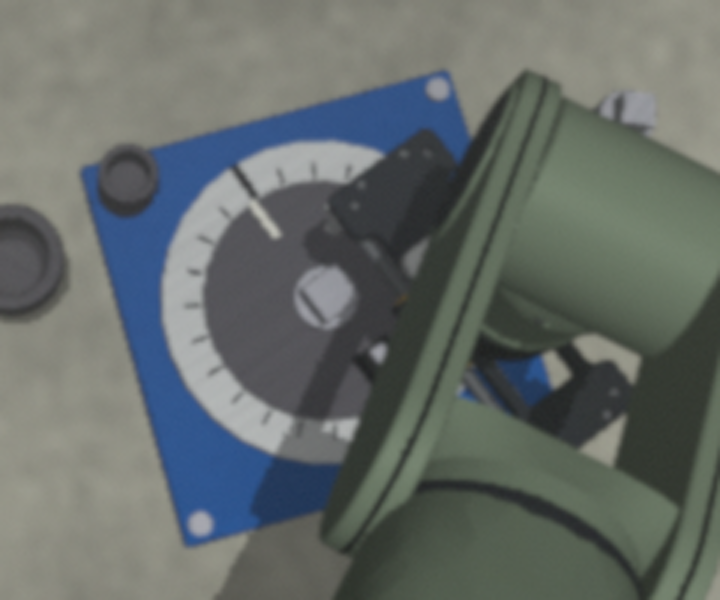

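The zero line (crop 243,180) and the index (265,218) are both visible and nearly collinear. I'll measure them within a local window.

```bash
cat >> h.py <<'E'
def ang2(n,im,C,a0=34,w=6.5):
    g=cv2.cvtColor(im,cv2.COLOR_BGR2GRAY).astype(np.float32); d=np.arange(a0-w,a0+w,.1);a=np.radians(d)
    def cen(rs,z,sg):
        out=[]
        for r in np.arange(*rs,2.):
            uv=proj(n,np.c_[C[0]+r*np.cos(a),C[1]+r*np.sin(a),0*a+z]).astype(np.float32)
            v=sg*cv2.remap(g,uv[None,:,0],uv[None,:,1],cv2.INTER_CUBIC)[0]
            q=np.clip(v-v.min()-.4*(v.max()-v.min()),0,None); out.append((q*d).sum()/q.sum())
        return np.mean(out),np.std(out)
    z=cen((80,96),28,-1); i=cen((50,70),30,1); return "zero %.2f±%.2f index %.2f±%.2f diff %.2f"%(*z,*i,i[0]-z[0])
E
python3 - <<'E'
from h import *
t0=cv2.imread("pics/top0.png");t=cv2.imread("pics/t7.png");s=cv2.imread("pics/s7.png")
for C in((547.4,-104.5),(548.4,-104.5),(547.4,-103.5)):
  print(C,ang2("top",t,C), "|side",ang2("side",s,C))
E
```

```text
(547.4, -104.5) zero 33.88±0.11 index 36.81±0.15 diff 2.93 |side zero 34.40±0.14 index 36.83±0.18 diff 2.43
(548.4, -104.5) zero 34.26±0.08 index 37.36±0.13 diff 3.11 |side zero 34.76±0.17 index 37.19±0.15 diff 2.43
(547.4, -103.5) zero 33.34±0.13 index 36.02±0.21 diff 2.68 |side zero 33.85±0.15 index 36.26±0.19 diff 2.41
```

Top says 2.9° remain, side says 2.4°. Next is a slow nudge of about 2.5°.

Call:
move_arm(
  rows=[
    [0, 0, 0.049, 0, 0, 0, 0],
    [0, 0, 0, -0.7, 0.1, 0, 0],
    [0, 0, 0, -0.6, 0.1, 0, 0],
    [0, 0, 0, -0.2, 0, 0, 0],
    [0, 0, 0, -0.15, 0, 0, 0],
    [0, 0, 0, -0.15, 0, 0, 0],
    [0, 0, 0, 0, 0, 0, 0],
    [0, 0, 0, 0, 0, 0, 0],
  ],
)

```text
time: 6.72
ee_pos: [516.2, -147.6, 41.6]
tcp_rot: [2.778, -1.466, 0.0]
wrist_force: [-0.3, -2.8, -0.2]
gripper_width: 0.005
```

```bash
cat >> h.py <<'E'
def chk(k,C=(547.4,-104.5)):
    rep('s'+k); im=manip.camera('top')[:,:,::-1]; cv2.imwrite(f'pics/t{k}.png',im)
    print("top",ang2("top",im,C)); print("side",ang2("side",cv2.imread(f"pics/s{k}.png"),C))
E
python3 -c "
from h import *
chk('8')"
```

```text
t 6.72 tcp [ 516.2 -147.6   41.6] xaxis -55.6 tilt [ 0. -0. -1.] q6 2.1 F [-0.3 -2.8 -0.2] g 0.005
tool shift mm [0. 0. 0.]
TCP rel axis in tool [18.  50.1  0. ]
index(side) (np.float64(33.92228128834035), np.float32(59.238586))
top zero 33.89±0.10 index 33.54±0.12 diff -0.35
side zero 34.40±0.13 index 33.85±0.11 diff -0.55
```

Top and side agree to within about half a degree of zero. I'll back off and clear the gauge for an unobstructed check.

Call:
move_arm(
  rows=[
    [0, 0, 0, 0.5, 0, 0, 0],
    [0, 0, 0, 1.0, 0, 0, 0],
    [0, 0, 0, 0.5, 0, 0, 0],
    [0, 0, 0, 0, 0, -2.0, 0],
    [0, 0, 0, 0, 0, -3.5, 0],
    [0, 0, 0, 0, 0, -3.5, 0],
    [0, 0, 0, 0, 0, -3.5, 0],
    [0, 0, 0, 0, 0, -3.5, 0],
  ],
)

```text
time: 7.48
ee_pos: [527.5, -163.9, 202.9]
tcp_rot: [-2.778, 1.466, 0.001]
wrist_force: [1.1, -0.5, -0.1]
gripper_width: 0.006
```

Call:
move_arm(
  rows=[
    [0, 0, 0, 0, 3.5, 0, 0],
    [0, 0, 0, 0, 3.5, 0, 0],
    [0, 0, 0, 2.0, 3.5, 0, 0],
    [0, 0, 0, 3.5, 1.5, 0, 0],
    [0, 0, 0, 3.5, 0, 0, 0],
    [0, 0, 0, 3.5, 0, 0, 0],
    [0, 0, 0, 3.5, 0, 0, 0],
    [0, 0, 0, 0, 0, 0, 0],
  ],
)

```text
time: 8.15
ee_pos: [520.6, -369.0, 199.5]
tcp_rot: [2.775, -1.471, 0.002]
wrist_force: [-1.4, -0.0, -0.1]
gripper_width: 0.005
```

```bash
python3 -c "
from h import *
chk('9')
im=cv2.imread('pics/t9.png')
cv2.imwrite('pics/a9.png',cv2.resize(im[180:380,300:540],None,fx=3,fy=3,interpolation=2))"
```

```text
t 8.15 tcp [ 520.6 -369.   199.5] xaxis -55.8 tilt [ 0.001 -0.001 -1.   ] q6 1.79 F [-1.4 -0.  -0.1] g 0.005
tool shift mm [0. 0. 0.]
TCP rel axis in tool [203.8 170.7   0.3]
index(side) (np.float64(33.96715910283872), np.float32(53.051216))
top zero 33.89±0.10 index 33.55±0.11 diff -0.34
side zero 34.39±0.13 index 33.88±0.10 diff -0.51
```

View pics/a9.png

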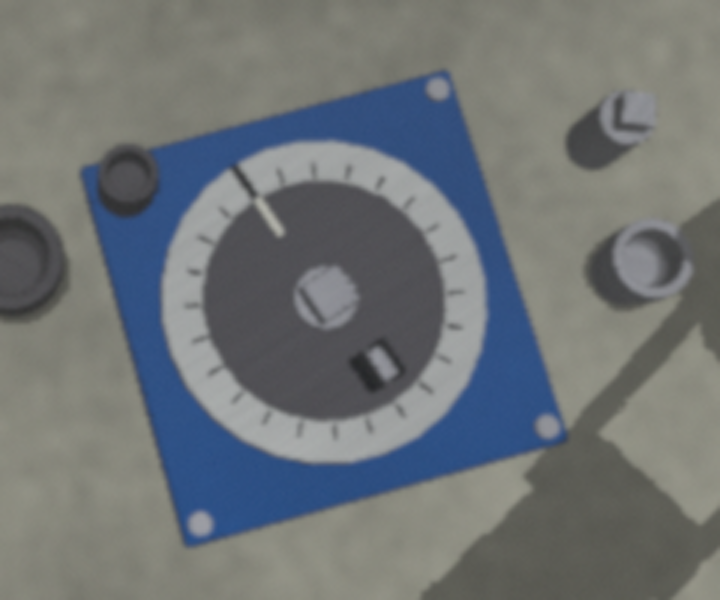

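The index and zero line are collinear at crop (243,180) to (282,235), and the bystanders are where they started. The remaining difference of about 0.4° is close to the measurement noise, so I'm handing in.

```bash
python3 -c "
from cell import manip
print(manip.read_state()['joint_velocities'].round(3)); print(manip.finish_job())"
```

```text
[ 0.021 -0.051  0.048  0.     0.004  0.001]
the job is handed in; nothing more can be done
None
```

The dial's index mark now lines up with the long zero line to within about half a degree, and I've handed the job in. I turned the dial about 66° clockwise, pushing only the lug's clockwise pad with the shut fingertips. Then I backed off, lifted and moved clear.

- **Alignment:** in the last pictures, with the arm clear of the gauge, the index reads 0.34° past the zero line from the top camera and 0.51° past from the side camera. The two views disagree by about 0.2°, which is within the calibration error. I left this small overshoot rather than push back from the other side.
- **Dial at rest:** the reading did not change when I released the lug (−0.35° before, −0.34° after).
- **Forces and time:** readings at the end of each push were about 3 N or less. Robot time was just over 8 s of the 51 s allowed.
- **Bystanders:** by eye, the sockets and the extension piece are where they were in the first top picture. I checked the medium socket and the extension against their first pixel positions, and they match to about 2 px.
- **Arm at hand-in:** the arm was still settling very slightly (joint speeds up to 0.05 rad/s), well clear of the gauge.

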